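# Zero the board gauge and hold its lever open

### The arm

A 6-joint arm with a two-finger parallel gripper is mounted at the origin on the work surface. World frame = base frame: x ahead of the robot, y to its left, z up, the work surface at z = 0. Lengths are in m, angles in rad, forces in N, time in s.
With the tool pointing down it reaches from about 0.4 to 0.825 m from the base axis. Payload 7 kg.
Tool frame: the origin (TCP) lies on the front face of the gripper's body, between the roots of the fingers; the fingertips stand 66 mm ahead of it and the grasp point (between the pads) lies ctrl.grip_point_offset ahead of it (ctrl.grip_point_offset is the distance from the TCP to the grasp point, in m); z points along the fingers, y is the line along which they close (so a half turn about z gives the same grasp; the last joint's range is limited). The gripper opens to 88 mm and grips with 3 to 60 N. Pads are 19 mm wide; open, the fingers measure 130 mm over their backs; the gripper's body (78 mm by 193 mm) begins 47 mm behind the grasp point.
Start: joints at [1.581, 0.359, 0.012, 0, -1.224, -0.288], TCP at [0.185, 0.649, 0.292] pointing down, gripper open.
Joint ranges: [-3.07, 3.07], [-1.43, 2.12], [-1.02, 1.25], [-3.03, 1.67], [-3.05, -0], [-3.03, 3.03]. Speed limits (rad/s): [2.39, 2.39, 3.01, 3.14, 3.14, 3.14].

### API

Orientations are given as a unit quaternion [x, y, z, w].
In Python, from workcell import ctrl gives the robot as it stands.
- The arm moves only by the tool carry_out, never from a script. Its argument "targets" is a list that holds one entry, the list of rows, each a list of 5 numbers: the opening in per cent of the stroke, from 0 (shut) to 100 (fully open), then the shift along the world's x, y, z in m, then the turn about the world's z in degrees. A call has 1 to 5 rows; each row shifts and turns the commanded pose from where the row before left it; what a row does not reach is not made up. A row lasts 1/12 s, in which the tool goes at most 41.7 mm and 7.16 degrees, less where a joint would pass 70% of its speed; a pose out of reach is approached as far as the arm can. A call is refused whole if a number of a shift passes 0.0417 or a number of a turn 7.16, either way. A call with a gripper value outside its range is refused whole. The fingers move at their own pace and stop on an object; the grip force is fixed at half the most. Time passes only in rows, so rows that do not move let the fingers close. It gives the time, the measured TCP pose, the force, the opening and the grip force at its end, in the units of the state.
- ctrl.get_state(): the state, without advancing time (a new reading comes with each control period).
- ctrl.snapshot(name): name is "scene" or "top" or "wrist"; returns the picture (400x640x3 uint8, red, green, blue); there is no depth.
- ctrl.camera_params(name): a dict with "K" (3x3 intrinsics, pixels), "k1" (the pictures are not rectified: a ray, as slopes to the right and down, at radius r is drawn at 1 + k1 r^2 times it, then the intrinsics apply), "T" (4x4, takes a point from camera to world coordinates). Camera axes: x right, y down, z forward; pixel columns grow to the right and rows downward; lengths in m; the calibration is good to about 2 mm. A picture is of the moment at which its call begins: read the wrist's pose just before it. camera_params takes no time and is no camera call; for the wrist camera it gives the pose at the moment of the call.
- ctrl.hand_in(): hands the job in; it is judged then, once.
The state is a dict: "t": time; "joint_positions": joint angles; "qvel": joint speeds; "joint_torque": joint torques, N m; "position": TCP position; "orientation": TCP orientation; "wrist_force": force on the tool from outside, world axes, zero at the start; "moment": the same for the moment, N m; "gripper_width": finger opening in m; "grip_force": force on a finger pad.
Only numpy, scipy, OpenCV 4.12 (cv2) and the standard library are available. Lean on these libraries where they do the work, as an engineer would, in place of code of your own. Each camera call takes 0.05 s, during which the arm holds its last target. There are 200 camera calls.

### The job

Get the thickness gauge ready for the next mount board: with the lever left at rest, take the stylus out of its wooden stand and use its tip to press the small recessed zero button all the way down, then put the stylus back in the stand, fully seated and let go. After that push the gauge's lever with the gripper over against its spring until it is wound to its stop, and finish while still holding it there, so that a board can be slid under the spindle. Leave the mug, the paint jar and the tin of brushes where they are.

Things in the scene. Friction and masses are not known exactly. Their poses are not given: they have to be found in the camera images.
- gauge: Grey bench thickness gauge fixed to the table, base 190 x 100 mm, 14 mm thick; origin at the centre of the base's underside, x along the base towards the overhanging head with its spindle, z up. A column with the head (x -15 to 93 mm, y -34 to 10 mm) stands 88 mm high and carries a round dial to 97 mm. The lever is on its +y side, the zero button in a low black block at its -x end. It turns up to 0.5 rad to either side and its position differs from run to run.
- button_top (a point): Centre of the top face of the zero button: round steel button, 15 mm across, in a well 18 mm across whose rim is 36 mm above the table; the button's face lies 5 mm below the rim. On the gauge at x -62, y -20 mm. Well block 44 x 44 mm. Too narrow for the fingers.
- zero_button (a joint): Travel of the zero button in m: 0 up, 0.004 fully down; about 2 N to start, 5 N fully down. Springs up when let go.
- lever (a joint): Angle of the gauge's lever in rad: 0 at rest (leaning 0.6 rad from vertical to the gauge's -x), grows as its top swings to the gauge's +x, 1.2 at its stop (leaning 0.6 rad to +x). A spring pushes it back to 0, taking about 2 N at the bar to start it and 7 N to hold it at the stop. It lifts the spindle.
- lever_bar (a point): Middle of the black round grip bar across the top of the lever: 14 mm thick, 50 mm long, lying along the gauge's y axis (from 22 to 72 mm, this point at 52 mm), standing out sideways from the lever rod, which is at gauge y 22 to 30 mm. It rides on a circle of 90 mm radius about point lever_pivot: 134 mm above the table at rest and at the stop, 150 mm half-way. Nothing but the base lies below its outer part.
- lever_pivot (a point): Fixed point on the lever's pivot axis (which is the gauge's y axis direction), straight abreast of lever_bar, at gauge x 30, y 52 mm, 60 mm above the table.
- stylus_grip (a point): Centre of the stylus's round wooden grip (16 mm thick, 60 mm long, upright). Below the grip, a steel collar 26 mm across and 4 mm thick, its underside 34 mm below this point; below that a straight steel shank 8 mm thick and 60 mm long, ending in the flat tip 94 mm below this point. Grip end 30 mm above this point. 60 g. It stands in the stand with its collar resting on the stand's top.
- stand_hole0 (a point): Centre of the mouth of the stand's hole, level with its top, 70 mm above the table: a hole 14 mm across going right down through a wooden block 64 x 64 x 70 mm, fixed to the table. Seated, the stylus's grip centre is 34 mm above this point.
- mug: White mug, 72 mm across, 85 mm high, handle to one side; origin at its underside. It may stand in either of two places, the stand in the other. Leave alone.
- paint_jar: Small closed paint jar, 54 mm across, 65 mm high; origin at its underside. Leave alone.
- brush_tin: Open tin 74 mm across, 100 mm high, with brushes reaching 195 mm; origin at its underside. Leave alone.
Not all that is in view belongs to the job. There is more than one size of the part that bears stylus_grip; the job needs the largest.

How it is judged:
On the way, in this order (a step that is already met when the one before it is completed fails the run):
1. the zero button is pressed down by the stylus while the lever is at rest (value of joint zero_button above 0.003 m and contact force between stylus and zero_button above 0.5 N and value of joint lever below 0.08 rad), for 0.1 s.
2. the stylus is back in its stand, seated and let go (horizontal distance between stylus_grip and stand_hole0 below 0.008 m and z of stylus_grip in the frame of stand_hole0 between 0.029 and 0.039 m and angle between stylus_grip's own z axis and vertical below 0.12 rad and contact force between the fingers and stylus below 0.1 N), for 0.2 s.
3. the lever is wound to its stop by the gripper (value of joint lever above 1.12 rad and contact force between the fingers and lever above 1 N), for 0.2 s.
At the end, for the whole second after the job is handed in: The lever is held within 0.08 rad of its stop (1.2 rad) by the fingers, pressing it with more than 1 N; the stylus stands in its stand untouched, collar within 5 mm of the stand's top, within 8 mm of the hole's axis and upright; the zero button is up again (all of step 2 and all of step 3 and value of joint zero_button below 0.001 m); the arm keeps its last pose, push and grip.
It fails at once if mug disturbed (distance of mug from where it was at the start of the episode above 0.02 m or angle between mug's own z axis and vertical above 0.3 rad).
It fails at once if paint jar disturbed (distance of paint_jar from where it was at the start of the episode above 0.02 m or angle between paint_jar's own z axis and vertical above 0.3 rad).
It fails at once if brush tin disturbed (distance of brush_tin from where it was at the start of the episode above 0.02 m or angle between brush_tin's own z axis and vertical above 0.3 rad).
It fails at once if the zero button is pressed by the fingers (contact force between the fingers and zero_button above 0.5 N).
It also fails if it takes over 67 s, if anything falls off the work surface, if the arm or the gripper's body presses on something with over 40 N, if the wrist force passes 120 N, or if a joint passes its speed limit or range.

## Working session

There is one attempt and no reset: what is moved stays moved. The work goes in short steps, Python scripts to look and compute and a tool call to move; the robot and the scene stay as the last step left them, time stands still between calls to the robot, and variables do not carry over. Pictures are saved under pics/ and viewed, at most 10 in all, crops included, and the job is handed in when it is done.

Besides the shell and the picture viewer there is one more tool, called after ">>>" as name(argument=value, ...) on one line, values as JSON. carry_out: Moves the arm, as the interface text tells. Its arguments: {"type":"object","properties":{"targets":{"type":"array"}},"required":["targets"]}

```bash
mkdir -p pics; cat > h.py <<'E'
import numpy as np, cv2
from workcell import ctrl
def snap(n,f):
    p=ctrl.camera_params(n); im=ctrl.snapshot(n)
    cv2.imwrite('pics/'+f,im[:,:,::-1]); np.savez('pics/'+f+'.npz',K=p['K'],k1=p['k1'],T=p['T'],im=im); return im,p
def load(f):
    d=np.load('pics/'+f+'.npz'); return d['im'],{'K':d['K'],'k1':float(d['k1']),'T':d['T']}
def ray(p,u,v):
    k=p['k1']; d=cv2.undistortPoints(np.array([[[u,v]]],float),np.array(p['K']),np.array([k,0,0,0.]))[0,0]
    T=np.array(p['T']); return T[:3,3],T[:3,:3]@np.array([d[0],d[1],1])
def on(p,u,v,z):
    o,d=ray(p,u,v); return o+d*(z-o[2])/d[2]
def proj(p,X):
    T=np.array(p['T']);c=T[:3,:3].T@(np.array(X)-T[:3,3]);s=c[:2]/c[2];s=s*(1+p['k1']*(s@s));K=np.array(p['K']);return K[:2,:2]@s+K[:2,2]
def tri(p1,a,p2,b):
    o1,d1=ray(p1,*a);o2,d2=ray(p2,*b)
    s=np.linalg.lstsq(np.c_[d1,-d2],o2-o1,rcond=None)[0];x,y=o1+s[0]*d1,o2+s[1]*d2;return (x+y)/2,np.linalg.norm(x-y)
E
python3 -c "
from h import *
print(ctrl.grip_point_offset,ctrl.get_state())
for n in('top','scene'):
    im,p=snap(n,n+'0.png');print(n,p['K'][0],p['k1'],p['T'])
a=cv2.imread('pics/top0.png');b=cv2.imread('pics/scene0.png')
"
```

```text
0.0468 {'t': 0.0, 'joint_positions': array([ 1.58111537e+00,  3.59361492e-01,  1.10645649e-02, -3.16818009e-04,
       -1.22410024e+00, -2.88104965e-01]), 'qvel': array([ 9.78094037e-04, -4.99139774e-04, -1.27532596e-04, -9.47176400e-04,
       -6.91816301e-05, -1.62144271e-03]), 'joint_torque': array([ 2.65533549e-05, -5.82722855e+01,  2.93049735e+01,  6.99717119e+00,
        6.90073881e-03, -1.52175321e-04]), 'position': array([0.18502234, 0.64875478, 0.29124751]), 'orientation': array([ 9.90362071e-01, -1.38500202e-01, -2.82958440e-05,  8.13669064e-04]), 'wrist_force': array([ 0.53440293, -0.30365306,  0.21875916]), 'moment': array([-0.02631789, -0.0791564 , -0.00069911]), 'grip_force': 0.0, 'gripper_width': 0.08783427501861044}
top [386.29353431   0.         315.72782888] -0.0726216927143154 [[ 0.0134635  -0.99186     0.12661942  0.45310443]
 [-0.99982197 -0.0116798   0.01481901 -0.05395232]
 [-0.0132195  -0.1267964  -0.99184067  1.09047393]
 [ 0.          0.          0.          1.        ]]
scene [412.47252158   0.         318.77689105] 0.003396222690846111 [[-0.60026494  0.45129851 -0.66031179  1.2181499 ]
 [ 0.79965703  0.35432298 -0.48477197  0.43243646]
 [ 0.01518677 -0.81901458 -0.57357169  0.67286247]
 [ 0.          0.          0.          1.        ]]
```

View pics/top0.png

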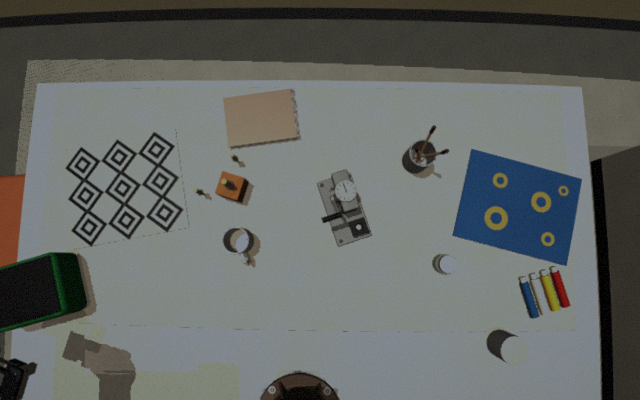

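View pics/scene0.png

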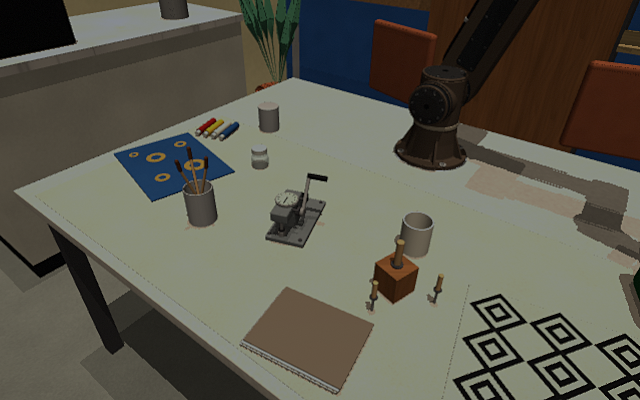

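The top view shows the stand at about (232,187), the mug at (239,240), the gauge at (345,207), its button block at (358,228) and the lever bar at (331,218). The tin is at (418,156) and the jar at (445,264). The scene view shows the stylus in the stand at (398,252), with two smaller decoys standing beside it.

```bash
python3 -c "
from h import *
a=cv2.imread('pics/top0.png');b=cv2.imread('pics/scene0.png')
f=lambda im,x,y,w,h,s:cv2.convertScaleAbs(cv2.resize(im[y:y+h,x:x+w],None,fx=s,fy=s,interpolation=cv2.INTER_CUBIC),alpha=1.5)
c=np.vstack([np.hstack([f(a,205,160,60,50,5),f(a,305,160,80,50,5)]),np.zeros((0,700,3),np.uint8)])
d=np.hstack([f(a,305,160,80,95,4),f(a,210,160,60,95,4),f(b,360,230,60,95,4)])
cv2.imwrite('pics/c0.png',d);print(d.shape)
"
```

```text
(380, 800, 3)
```

View pics/c0.png

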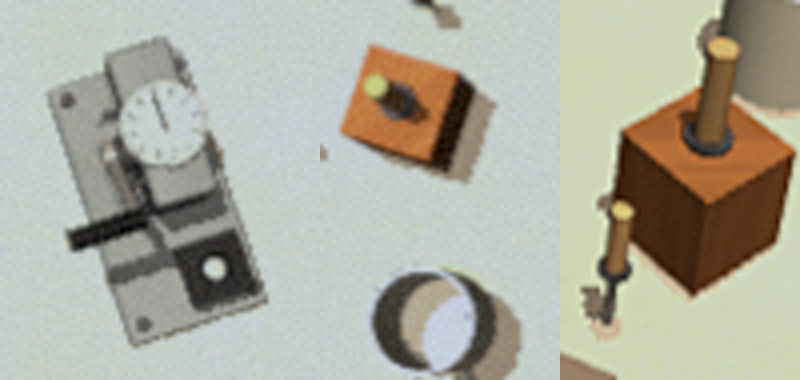

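The crop shows the grip end at top pixel (224,181.3) and scene pixel (401,242). In the top view the button is at (358.5,227), the bar's outer end at (322.5,220), and the base corners at (318,184), (338.8,246) and (372,234.5).

```bash
python3 -c "
from h import *
_,p=load('top0.png');_,s=load('scene0.png')
print('grip',on(p,224,181.3,.134),tri(p,(224,181.3),s,(401,242)))
A,B,C=[on(p,*q,.014) for q in((318,183.8),(338.8,246.3),(372,234.5))]
b=on(p,358.5,227,.031);print('button',b)
print(A,B,C);x=A-B;print('yaw x',np.arctan2(x[1],x[0]),np.linalg.norm(x));y=B-C;print('yaw from y',np.arctan2(-y[0],y[1]),np.linalg.norm(y))
th=np.arctan2(x[1],x[0])
for th in (th,):
  R=np.array([[np.cos(th),-np.sin(th)],[np.sin(th),np.cos(th)]])
  g=b[:2]-R@[-.062,-.020];print('origin',g, (A+C)[:2]/2)
  print('bar rest',g+R@[.030-.090*np.sin(.6),.052],'stop',g+R@[.030+.09*np.sin(.6),.052]); print('baroutermeas',on(p,322.5,220,.134))
print('mug',on(p,239,240,.085), 'standtop',[on(p,*q,.07) for q in((222.5,171.5),(244.5,177.3),(238,199.5),(215.5,193))])
st=ctrl.get_state();from scipy.spatial.transform import Rotation as Ro;print(Ro.from_quat(st['orientation']).as_matrix())
p=ctrl.camera_params('wrist');print(p)
"
```

```text
grip [0.61951399 0.1931141  0.134     ] (array([0.61922957, 0.19550982, 0.13103343]), np.float64(0.00359087130114324))
button [ 0.51444356 -0.15633066  0.031     ]
[ 0.63598699 -0.04367585  0.014     ] [ 0.46134353 -0.10349239  0.014     ] [ 0.49501872 -0.19551724  0.014     ]
yaw x 0.32998365384586054 0.18460324428832428
yaw from y 0.3508004865688425 0.09799280810085317
origin [ 0.56661796 -0.11731999] [ 0.56550286 -0.11959654]
bar rest [ 0.53007387 -0.07487107] stop [ 0.62622603 -0.04193832]
baroutermeas [ 0.5247595  -0.05713729  0.134     ]
mug [0.47334203 0.1596071  0.085     ] standtop [array([0.65754983, 0.21499636, 0.07      ]), array([0.64213114, 0.15425402, 0.07      ]), array([0.58157181, 0.16952116, 0.07      ]), array([0.598489  , 0.23136976, 0.07      ])]
[[ 9.61622441e-01 -2.74376054e-01 -2.47408079e-04]
 [-2.74376121e-01 -9.61621378e-01 -1.43872750e-03]
 [ 1.56839477e-04  1.45139552e-03 -9.99998934e-01]]
{'K': array([[281.40981601,   0.        , 320.90433801],
       [  0.        , 281.40981601, 199.99850535],
       [  0.        ,   0.        ,   1.        ]]), 'k1': 0.0011631307203034819, 'T': array([[-0.27311668, -0.92545556, -0.26256293,  0.25648502],
       [-0.9619777 ,  0.26345134,  0.07205758,  0.62910786],
       [ 0.00248646,  0.27225981, -0.96222056,  0.38355094],
       [ 0.        ,  0.        ,  0.        ,  1.        ]])}
```

>>> carry_out(targets=[[[60,0.027,-0.0285,0,7],[60,0.027,-0.0285,0,7],[60,0.027,-0.0285,0,7],[60,0.027,-0.0285,0,7],[60,0.027,-0.0285,0,7]]])

```text
t: 0.52
position: [0.3209, 0.505, 0.2918]
orientation: [0.986, 0.169, -0.0, 0.0]
wrist_force: [0.7, 0.5, 0.2]
gripper_width: 0.0603
grip_force: 0.0
```

>>> carry_out(targets=[[[60,0.027,-0.0285,0,0],[60,0.027,-0.0285,0,0],[60,0.027,-0.0285,0,0],[60,0.027,-0.0285,0,0],[60,0.027,-0.0285,0,0]]])

```text
t: 0.93
position: [0.4559, 0.3624, 0.292]
orientation: [0.986, 0.166, -0.0, 0.0]
wrist_force: [0.0, -0.1, 0.3]
gripper_width: 0.0528
grip_force: 0.0
```

>>> carry_out(targets=[[[60,0.027,-0.0285,0,0],[60,0.027,-0.0285,0,0],[60,0.027,-0.0285,0,0],[60,0.027,-0.0285,0,0],[60,0.027,-0.0285,0,0]]])

```text
t: 1.35
position: [0.591, 0.2199, 0.2919]
orientation: [0.986, 0.166, -0.0, 0.0]
wrist_force: [0.5, 1.3, 0.2]
gripper_width: 0.0528
grip_force: 0.0
```

>>> carry_out(targets=[[[60,0,0,0,0],[60,0,0,0,0]]])

```text
t: 1.52
position: [0.5911, 0.2195, 0.2911]
orientation: [0.986, 0.164, -0.001, 0.0]
wrist_force: [-0.3, 0.2, 0.2]
gripper_width: 0.0524
grip_force: 0.0
```

```bash
python3 -c "
from h import *
im,p=snap('wrist','w1.png');print(ctrl.get_state()['position'])
print('expected grip top px',proj(p,[.62,.193,.134]),'hole',proj(p,[.62,.193,.07]))
"
```

```text
[0.59031249 0.22065099 0.29135352]
expected grip top px [358.58674209 183.60023554] hole [351.24096331 171.18590044]
```

View pics/w1.png

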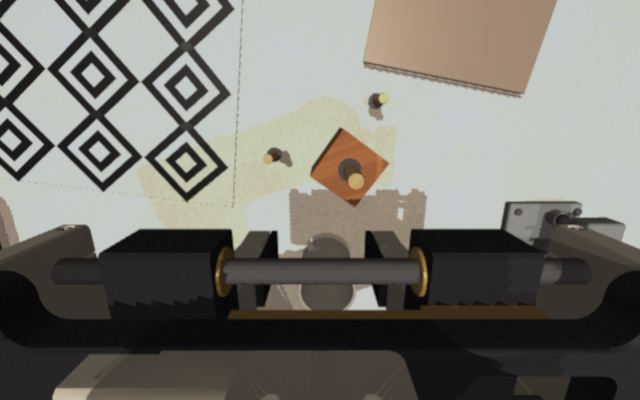

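The wrist view shows the grip end at (356,181), the collar at about (349,172) and the stand-top corners at (341,128), (389,163), (355,206) and (311,172). This is within 3 px of the prediction.

```bash
python3 -c "
from h import *
im,p=load('w1.png');print(on(p,356,181,.134),[on(p,*q,.07) for q in((341,128),(389,163),(355,206),(311,172))],np.mean([on(p,*q,.07) for q in((341,128),(389,163),(355,206),(311,172))],0))
g=cv2.cvtColor(im,cv2.COLOR_RGB2HSV)
m=((im[:,:,0]>120)&(im[:,:,1]>0.7*im[:,:,0])&(im[:,:,2]<0.62*im[:,:,0])).astype(np.uint8);m[:165]=0;m[200:]=0;m[:,:340]=0;m[:,375:]=0
n,_,s,c=cv2.connectedComponentsWithStats(m);print(s,c)
for q in c[1:]: print(on(p,*q,.134))
print(ctrl.get_state()['position'])
"
```

```text
[0.6214864  0.19607461 0.134     ] [array([0.6604854, 0.2200424, 0.07     ]), array([0.64230616, 0.15640313, 0.07      ]), array([0.58306419, 0.17441937, 0.07      ]), array([0.60443741, 0.23551926, 0.07      ])] [0.62257329 0.19659604 0.07      ]
[[     0      0    640    400 255754]
 [   348    173     17     17    233]
 [   373    181      2      2      2]
 [   370    185      2      2      2]
 [   366    190      2      2      2]
 [   362    194      3      4      4]
 [   340    197      2      2      2]
 [   343    199      1      1      1]] [[319.46475128 199.51735652]
 [355.85407725 180.88841202]
 [373.5        181.5       ]
 [370.5        185.5       ]
 [366.5        190.5       ]
 [363.25       195.5       ]
 [340.5        197.5       ]
 [343.         199.        ]]
[0.62153978 0.19623604 0.134     ]
[0.62618819 0.18094365 0.134     ]
[0.62186081 0.18213713 0.134     ]
[0.61632869 0.18385823 0.134     ]
[0.61096381 0.18494627 0.134     ]
[0.6024093 0.204026  0.134    ]
[0.60181033 0.20135962 0.134     ]
[0.59031249 0.22065099 0.29135352]
```

>>> carry_out(targets=[[[60,0.0155,-0.0125,0,0],[60,0.0155,-0.0125,0,0],[60,0,0,-0.028,0],[60,0,0,-0.028,0],[60,0,0,-0.028,0]]])

```text
t: 1.98
position: [0.6205, 0.1978, 0.2077]
orientation: [0.986, 0.166, 0.001, -0.0]
wrist_force: [-0.1, 0.5, 0.2]
gripper_width: 0.0528
grip_force: 0.0
```

>>> carry_out(targets=[[[60,0,0,-0.028,0],[60,0,0,-0.027,0],[60,0,0,0,0],[60,0,0,0,0],[20,0,0,0,0]]])

```text
t: 2.4
position: [0.6216, 0.1978, 0.1549]
orientation: [0.986, 0.167, 0.001, -0.0]
wrist_force: [-0.1, -0.4, 0.8]
gripper_width: 0.0497
grip_force: 0.0
```

>>> carry_out(targets=[[[0,0,0,0,0],[0,0,0,0,0],[0,0,0,0,0],[0,0,0,0,0],[0,0,0,0,0]]])

```text
t: 2.82
position: [0.6213, 0.1966, 0.1538]
orientation: [0.986, 0.166, 0.0, -0.0]
wrist_force: [0.3, -0.4, -0.7]
gripper_width: 0.0179
grip_force: 0.0
```

>>> carry_out(targets=[[[0,0,0,0,0],[0,0,0,0,0],[0,0,0,0,0],[0,0,0,0,0]]])

```text
t: 3.15
position: [0.6213, 0.1966, 0.1536]
orientation: [0.986, 0.166, 0.0, -0.0]
wrist_force: [-1.5, -0.0, 5.0]
gripper_width: 0.0154
grip_force: 30.0
```

>>> carry_out(targets=[[[0,0,0,0.02,0],[0,0,0,0.03,0],[0,0,0,0.03,0],[0,0,0,0.03,0],[0,0,0,0.03,0]]])

```text
t: 3.57
position: [0.6208, 0.1964, 0.294]
orientation: [0.986, 0.166, -0.001, 0.0]
wrist_force: [1.2, 0.1, -0.2]
gripper_width: 0.0154
grip_force: 30.0
```

>>> carry_out(targets=[[[0,-0.01,-0.035,0.005,0],[0,-0.01,-0.035,0.005,0],[0,-0.01,-0.035,0.005,0],[0,-0.01,-0.035,0.005,0],[0,-0.01,-0.035,0.005,0]]])

```text
t: 3.98
position: [0.5701, 0.0202, 0.3179]
orientation: [0.986, 0.166, -0.0, -0.0]
wrist_force: [0.9, -0.7, 0.1]
gripper_width: 0.0152
grip_force: 30.0
```

>>> carry_out(targets=[[[0,-0.01,-0.035,0,0],[0,-0.01,-0.035,0,0],[0,-0.01,-0.035,0,0],[0,-0.01,-0.035,0,0],[0,-0.01,-0.03,0,0]]])

```text
t: 4.4
position: [0.5201, -0.1502, 0.3178]
orientation: [0.986, 0.166, -0.0, -0.0]
wrist_force: [1.1, -0.1, -0.2]
gripper_width: 0.0155
grip_force: 30.0
```

>>> carry_out(targets=[[[0,0,0,0,0],[0,0,0,0,0]]])

```text
t: 4.57
position: [0.5204, -0.1499, 0.3178]
orientation: [0.986, 0.164, -0.0, -0.0]
wrist_force: [0.0, 0.1, -0.2]
gripper_width: 0.0155
grip_force: 30.0
```

```bash
python3 -c "
from h import *
im,p=snap('wrist','w2.png');print(ctrl.get_state()['position'])
print('exp button px',proj(p,[.5145,-.156,.031]))
cv2.imwrite('pics/w2c.png',cv2.resize(im[100:300,160:480,::-1],None,fx=2.5,fy=2.5))
"
```

```text
[ 0.52083777 -0.14890947  0.31782758]
exp button px [323.61555509 181.95406433]
```

View pics/w2c.png

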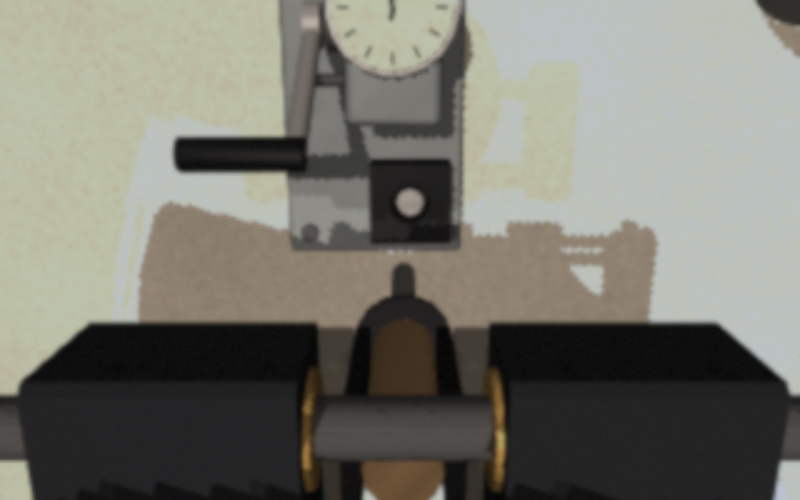

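The crop shows the button at px (324,180.8), the stylus tip end at about (321.2,208) and the lever bar from (231,162) to (282,162). The base edges line up with the picture axes.

```bash
python3 -c "
from h import *
im,p=load('w2.png');print('button',on(p,324,180.8,.031),on(p,324,182,.036),'tip',on(p,321.2,209,.174))
t=np.array([.5206,-.1494]);print('exp tip',proj(p,[*t,.174]))
a,b=on(p,230.8,162,.134),on(p,282,162,.134);print('bar',a,b,np.arctan2(-(a-b)[0],(a-b)[1]))
g=cv2.cvtColor(im,cv2.COLOR_RGB2GRAY)[165:198,308:342];n,_,s,c=cv2.connectedComponentsWithStats((g>110).astype(np.uint8));print(s,c+[308,165])
g=im[195:225,312:332].mean(2).astype(int);print(g[:,::2])
"
```

```text
button [ 0.51620062 -0.15596909  0.031     ] [ 0.51561438 -0.15611884  0.036     ] tip [ 0.51959416 -0.15064406  0.174     ]
exp tip [320.23361508 207.52880809]
bar [ 0.52445223 -0.0551158   0.134     ] [ 0.54080703 -0.10265782  0.134     ] 0.3313261540499665
[[   0    0   34   33 1042]
 [  11   11   10   10   78]
 [  33   20    1    2    2]] [[324.54414587 181.03358925]
 [323.48717949 180.43589744]
 [341.         185.5       ]]
[[ 36  31  32  29  36  30  19  19  19  18]
 [ 34  27  31  28  34  27  27  26  25  27]
 [ 56  57  57  58  59  59  58  59  59  60]
 [ 79  77  80  80  81  79  80  81  80  81]
 [ 96  93 102  92 101  89 100  89  85  85]
 [116 118 149 117 134 115 133 111 109 108]
 [130 132 158 132 144 131 144 128 127 126]
 [134 134 136 132 134 133 133 130 130 128]
 [133 133 131 133 131 131 131 131 130 127]
 [132 130 130 131 115 116 128 133 129 127]
 [131 130 129 118  81  82 116 132 129 129]
 [131 131 130  87  50  51  90 129 128 130]
 [131 131 123  57  42  45  60 121 127 131]
 [132 128 111  45  43  44  48 113 126 129]
 [132 126 103  45  44  43  46 112 127 126]
 [133 128 101  43  43  45  45 109 132 125]
 [132 130 100  44  44  45  44 108 133 127]
 [132 129  97  43  44  44  44 107 131 128]
 [130 129  96  43  44  44  44 107 129 128]
 [131 129  96  42  44  44  44 106 127 126]
 [130 132  98  44  45  44  44 104 127 127]
 [131 134  95  42  43  43  42 104 130 129]
 [133 133  93  37  37  36  34 101 129 131]
 [127 105  69  27  27  26  25  78 109 129]
 [100  52  32  26  28  29  29  41  67 109]
 [ 54  30  29  33  33  32  34  30  32  68]
 [ 30  31  33  32  34  33  35  34  30  34]
 [ 32  34  33  33  33  33  33  33  33  32]
 [ 33  33  35  35  34  32  34  34  32  34]
 [ 35  33  35  33  34  34  33  34  34  34]]
```

>>> carry_out(targets=[[[0,-0.004,-0.0055,0,0],[0,0,0,-0.03,0],[0,0,0,-0.03,0],[0,0,0,-0.02,0],[0,0,0,-0.015,0]]])

```text
t: 5.03
position: [0.5163, -0.153, 0.2208]
orientation: [0.986, 0.166, -0.001, -0.0]
wrist_force: [-0.0, -0.9, -1.1]
gripper_width: 0.0153
grip_force: 30.0
```

>>> carry_out(targets=[[[0,0,0,-0.015,0],[0,0,0,-0.013,0],[0,0,0,-0.005,0],[0,0,0,0,0],[0,0,0,0,0]]])

```text
t: 5.45
position: [0.5175, -0.1535, 0.1904]
orientation: [0.986, 0.166, -0.0, 0.0]
wrist_force: [-0.3, -0.1, -0.9]
gripper_width: 0.0152
grip_force: 30.0
```

```bash
python3 -c "
from h import *
im,p=snap('wrist','w3.png');print(ctrl.get_state()['position'],ctrl.get_state()['wrist_force'])
im2,q=snap('scene','s3.png')
P=[.516,-.156,.036];u=proj(p,P).astype(int);v=proj(q,P).astype(int);print(u,v)
f=lambda im,u:cv2.convertScaleAbs(cv2.resize(im[max(u[1]-50,0):u[1]+30,u[0]-40:u[0]+40,::-1],(400,400)),alpha=1.6)
cv2.imwrite('pics/c3.png',np.hstack([f(im,u),f(im2,v)]))
"
```

```text
[ 0.51769334 -0.15357902  0.1908752 ] [ 1.36803007  0.43678595 -0.47196242]
[322 206] [297 195]
```

View pics/c3.png

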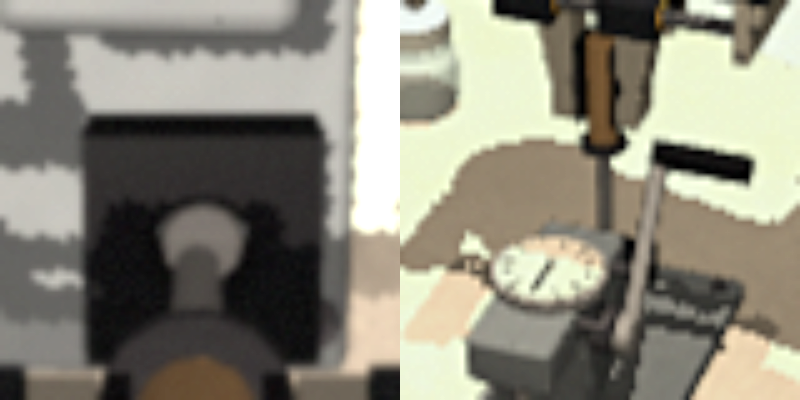

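Left crop (wrist): the button centre is at (203,245), i.e. px (322.6,205), and the tip-disc centre at (197,268), i.e. px (321.4,209.6). The right crop (scene) shows the stylus upright above the block with the lever at rest.

```bash
python3 -c "
from h import *
im,p=load('w3.png');b=on(p,322.6,205,.031);t=on(p,321.4,209.6,.0472);print(b,t,b-t,on(p,321.4,209.6,.0422))
"
```

```text
[ 0.51623005 -0.15591991  0.031     ] [ 0.51650065 -0.15460719  0.0472    ] [-0.0002706  -0.00131272 -0.0162    ] [ 0.51498902 -0.15514459  0.0422    ]
```

>>> carry_out(targets=[[[0,0,-0.001,-0.006,0],[0,0,0,-0.006,0],[0,0,0,-0.004,0],[0,0,0,-0.002,0],[0,0,0,0,0]]])

```text
t: 5.97
position: [0.5172, -0.155, 0.1719]
orientation: [0.986, 0.166, -0.0, 0.0]
wrist_force: [0.0, 1.6, 3.2]
gripper_width: 0.015
grip_force: 30.0
```

>>> carry_out(targets=[[[0,0,0,-0.001,0],[0,0,0,-0.001,0],[0,0,0,0,0],[0,0,0,0,0]]])

```text
t: 6.3
position: [0.5172, -0.155, 0.1705]
orientation: [0.986, 0.166, 0.0, 0.0]
wrist_force: [-0.7, 0.5, 4.5]
gripper_width: 0.0152
grip_force: 30.0
```

>>> carry_out(targets=[[[0,0,0,-0.001,0],[0,0,0,-0.001,0],[0,0,0,0,0],[0,0,0,0,0],[0,0,0,0,0]]])

```text
t: 6.72
position: [0.5178, -0.1551, 0.1701]
orientation: [0.986, 0.166, 0.001, 0.001]
wrist_force: [-4.5, 1.8, 17.4]
gripper_width: 0.0157
grip_force: 30.0
```

>>> carry_out(targets=[[[0,0,0,0.01,0],[0,0,0,0.03,0],[0,0,0,0.04,0],[0,0,0,0.04,0],[0,0,0,0.03,0]]])

```text
t: 7.13
position: [0.5173, -0.1551, 0.3214]
orientation: [0.986, 0.166, 0.001, 0.0]
wrist_force: [1.1, 0.7, 0.6]
gripper_width: 0.0154
grip_force: 30.0
```

>>> carry_out(targets=[[[0,0.0104,0.0352,0,0],[0,0.0104,0.0352,0,0],[0,0.0104,0.0352,0,0],[0,0.0104,0.0352,0,0],[0,0.0104,0.0352,0,0]]])

```text
t: 7.55
position: [0.5691, 0.0227, 0.3182]
orientation: [0.986, 0.166, 0.0, -0.0]
wrist_force: [1.1, 0.1, -1.1]
gripper_width: 0.0157
grip_force: 30.0
```

>>> carry_out(targets=[[[0,0.0104,0.0352,0,0],[0,0.0104,0.0352,0,0],[0,0.0104,0.0352,0,0],[0,0.0104,0.0352,0,0],[0,0.0104,0.0352,0,0]]])

```text
t: 7.97
position: [0.6211, 0.1989, 0.3179]
orientation: [0.986, 0.166, -0.0, -0.0]
wrist_force: [1.1, -0.5, 0.4]
gripper_width: 0.0153
grip_force: 30.0
```

>>> carry_out(targets=[[[0,0,0,-0.04,0],[0,0,0,-0.03,0],[0,0,0,0,0],[0,0,0,0,0],[0,0,0,0,0]]])

```text
t: 8.38
position: [0.622, 0.197, 0.25]
orientation: [0.986, 0.166, 0.001, 0.0]
wrist_force: [-0.4, -0.3, -0.6]
gripper_width: 0.0155
grip_force: 30.0
```

```bash
python3 -c "
from h import *
im,p=snap('wrist','w4.png');print(ctrl.get_state()['position'],ctrl.get_state()['orientation'])
im2,q=snap('scene','s4.png')
P=[.6208,.196,.07];u=proj(p,P).astype(int);v=proj(q,P).astype(int);print(u,v)
f=lambda im,u:cv2.convertScaleAbs(cv2.resize(im[max(u[1]-50,0):u[1]+30,u[0]-40:u[0]+40,::-1],(400,400)),alpha=1.4)
cv2.imwrite('pics/c4.png',np.hstack([f(im,u),f(im2,v)]))
"
```

```text
[0.62221822 0.19706426 0.25071139] [ 9.86174761e-01  1.65700378e-01  1.62879129e-03 -2.70901159e-04]
[321 198] [396 264]
```

View pics/c4.png

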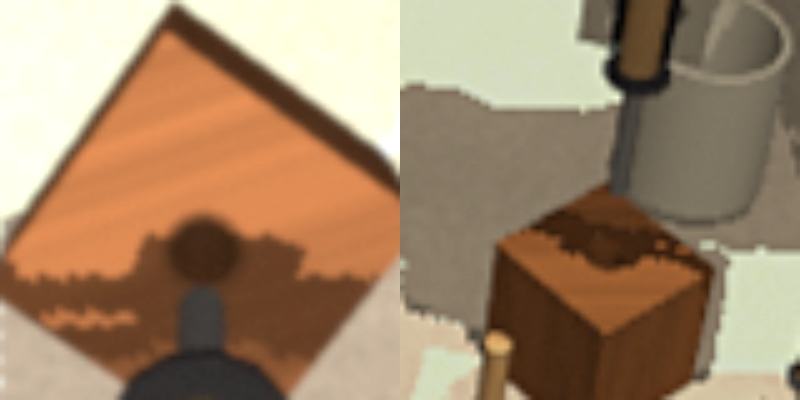

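The wrist crop shows the hole centre at (204,248), i.e. px (321.8,197.6), and the tip-disc centre at (202,306), i.e. px (321.4,209.2).

```bash
python3 -c "
from h import *
im,p=load('w4.png');b=on(p,321.8,197.6,.07);t=on(p,321.4,209.2,.107);print(b,t,b-t)
"
```

```text
[0.62229734 0.19574968 0.07      ] [0.62170302 0.19605211 0.107     ] [ 0.00059433 -0.00030243 -0.037     ]
```

>>> carry_out(targets=[[[0,0,0,-0.025,0],[0,0,0,-0.02,0],[0,0,0,-0.02,0],[0,0,0,-0.015,0],[0,0,0,-0.01,0]]])

```text
t: 8.9
position: [0.6214, 0.1969, 0.1585]
orientation: [0.986, 0.165, 0.001, -0.0]
wrist_force: [-0.6, 0.6, -1.0]
gripper_width: 0.0157
grip_force: 30.0
```

>>> carry_out(targets=[[[0,0,0,-0.004,0],[0,0,0,-0.002,0],[0,0,0,0,0],[0,0,0,0,0]]])

```text
t: 9.23
position: [0.6219, 0.1974, 0.1538]
orientation: [0.986, 0.166, 0.001, -0.0]
wrist_force: [0.1, -0.2, -0.6]
gripper_width: 0.0155
grip_force: 30.0
```

>>> carry_out(targets=[[[0,0,0,-0.001,0],[0,0,0,0,0],[60,0,0,0,0],[60,0,0,0,0],[60,0,0,0,0]]])

```text
t: 9.65
position: [0.6214, 0.1972, 0.1517]
orientation: [0.986, 0.166, 0.0, -0.0]
wrist_force: [0.3, 0.0, -0.2]
gripper_width: 0.0302
grip_force: 0.0
```

>>> carry_out(targets=[[[60,0,0,0,0],[60,0,0,0,0],[60,0,0,0,0],[60,0,0,0,0],[60,0,0,0,0]]])

```text
t: 10.07
position: [0.6211, 0.1971, 0.151]
orientation: [0.986, 0.166, -0.0, 0.0]
wrist_force: [-0.2, -0.1, 0.1]
gripper_width: 0.0525
grip_force: 0.0
```

>>> carry_out(targets=[[[60,0,0,0.02,0],[60,0,0,0.03,0],[60,0,0,0.03,0],[60,0,0,0.03,0],[60,0,0,0.02,0]]])

```text
t: 10.48
position: [0.6218, 0.1973, 0.2846]
orientation: [0.986, 0.166, 0.002, -0.0]
wrist_force: [1.0, -0.1, -0.5]
gripper_width: 0.0526
grip_force: 0.0
```

```bash
python3 -c "
from h import *
im2,q=snap('scene','s5.png');im,p=snap('wrist','w5.png')
P=[.6208,.196,.1];u=proj(p,P).astype(int);v=proj(q,P).astype(int);print(u,v)
f=lambda im,u:cv2.convertScaleAbs(cv2.resize(im[max(u[1]-40,0):u[1]+40,u[0]-40:u[0]+40,::-1],(400,400)),alpha=1.4)
cv2.imwrite('pics/c5.png',np.hstack([f(im,u),f(im2,v)]))
"
```

```text
[321 199] [397 254]
```

View pics/c5.png

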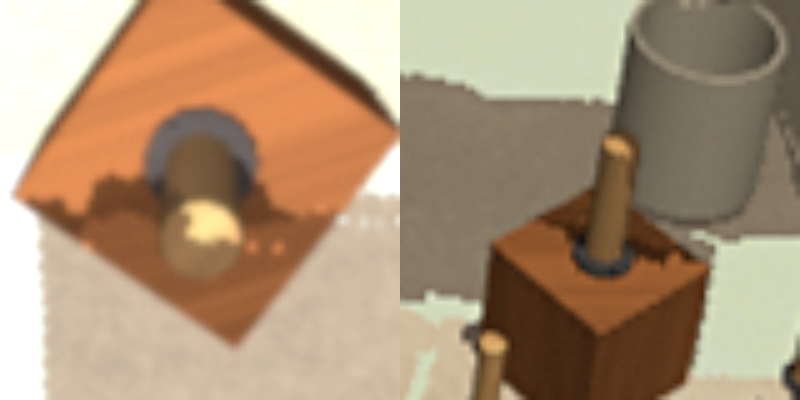

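The stylus stands upright in the stand with its collar flat on the top. In the right crop the collar is at (604,258) and the grip end at (618,148).

>>> carry_out(targets=[[[0,-0.0159,-0.0349,0,0],[0,-0.0159,-0.0349,0,0],[0,-0.0159,-0.0349,0,0],[0,-0.0159,-0.0349,0,0],[0,-0.0159,-0.0349,0,0]]])

```text
t: 11.0
position: [0.5403, 0.0212, 0.2804]
orientation: [0.986, 0.166, -0.0, 0.0]
wrist_force: [0.5, -0.4, 0.1]
gripper_width: 0.0247
grip_force: 0.0
```

>>> carry_out(targets=[[[0,-0.0159,-0.0349,0,0],[0,-0.0159,-0.0349,0,0],[0,-0.0159,-0.0349,0,0],[0,0,0,0,0],[0,0,0,0,0]]])

```text
t: 11.42
position: [0.4928, -0.0837, 0.281]
orientation: [0.986, 0.164, -0.0, -0.0]
wrist_force: [-0.0, -0.1, -0.1]
gripper_width: 0.0003
grip_force: 0.0
```

>>> carry_out(targets=[[[0,0,0,-0.03,0],[0,0,0,-0.03,0],[0,0,0,-0.03,0],[0,0,0,-0.015,0],[0,0,0,0,0]]])

```text
t: 11.83
position: [0.4921, -0.0815, 0.1723]
orientation: [0.986, 0.166, -0.003, -0.0]
wrist_force: [-0.3, -0.0, 0.8]
gripper_width: 0.0006
grip_force: 0.0
```

>>> carry_out(targets=[[[0,0,0,0,0],[0,0.0095,0.0033,0,0],[0,0.0095,0.0033,0,0],[0,0,0,0,0],[0,0,0,0,0]]])

```text
t: 12.25
position: [0.5135, -0.0752, 0.1766]
orientation: [0.986, 0.166, 0.0, -0.0]
wrist_force: [-2.3, -1.2, -1.4]
gripper_width: 0.0004
grip_force: 0.9
```

>>> carry_out(targets=[[[0,0.0095,0.0033,0.005,0],[0,0.0095,0.0033,0,0],[0,0.0095,0.0033,0,0],[0,0.0095,0.0033,0,0],[0,0.0095,0.0033,0,0]]])

```text
t: 12.67
position: [0.5601, -0.0593, 0.1818]
orientation: [0.986, 0.166, -0.0, 0.0]
wrist_force: [-4.5, -1.1, 3.2]
gripper_width: 0.0006
grip_force: 2.6
```

>>> carry_out(targets=[[[0,0.0095,0.0033,0,0],[0,0.0095,0.0033,0,0],[0,0.0095,0.0033,0,0],[0,0.0095,0.0033,0,0],[0,0,0,0,0]]])

```text
t: 13.08
position: [0.5967, -0.0462, 0.1793]
orientation: [0.986, 0.165, -0.003, -0.0]
wrist_force: [-6.5, -2.3, -2.9]
gripper_width: 0.0006
grip_force: 3.6
```

>>> carry_out(targets=[[[0,0.0057,0.002,0,0],[0,0.0038,0.0013,0,0],[0,0.0019,0.0006,0,0],[0,0,0,0,0],[0,0,0,0,0]]])

```text
t: 13.5
position: [0.6049, -0.0431, 0.1781]
orientation: [0.986, 0.165, -0.006, -0.0]
wrist_force: [-10.5, -3.5, -7.9]
gripper_width: 0.0004
grip_force: 5.6
```

>>> carry_out(targets=[[[0,0.0019,0.0006,0,0],[0,0,0,0,0],[0,0,0,0,0]]])

```text
t: 13.75
position: [0.6064, -0.0426, 0.178]
orientation: [0.986, 0.165, -0.006, -0.0]
wrist_force: [-10.9, -3.9, -8.1]
gripper_width: 0.0003
grip_force: 5.8
```

>>> carry_out(targets=[[[0,0.0019,0.0006,0,0],[0,0.0019,0.0006,0,0],[0,0,0,0,0],[0,0,0,0,0]]])

```text
t: 14.08
position: [0.6093, -0.0417, 0.1775]
orientation: [0.986, 0.165, -0.007, -0.0]
wrist_force: [-13.7, -5.1, -9.4]
gripper_width: 0.0006
grip_force: 7.0
```

>>> carry_out(targets=[[[0,0.0019,0.0006,0,0],[0,0.0019,0.0006,0,0],[0,0,0,0,0],[0,0,0,0,0]]])

```text
t: 14.42
position: [0.6102, -0.0414, 0.1771]
orientation: [0.986, 0.164, -0.01, -0.0]
wrist_force: [-23.2, -5.5, -2.1]
gripper_width: 0.0004
grip_force: 12.2
```

```bash
python3 -c "
from h import *
im2,q=snap('scene','s6.png');s=ctrl.get_state();print(s['position'],s['wrist_force'],s['grip_force'])
cv2.imwrite('pics/c6.png',cv2.convertScaleAbs(cv2.resize(im2[140:300,240:450,::-1],None,fx=3.6,fy=3.6),alpha=1.4))
"
```

```text
[ 0.61015217 -0.04144714  0.17712808] [-23.35805332  -6.61019468  -1.64907526] 12.111745728179812
```

View pics/c6.png

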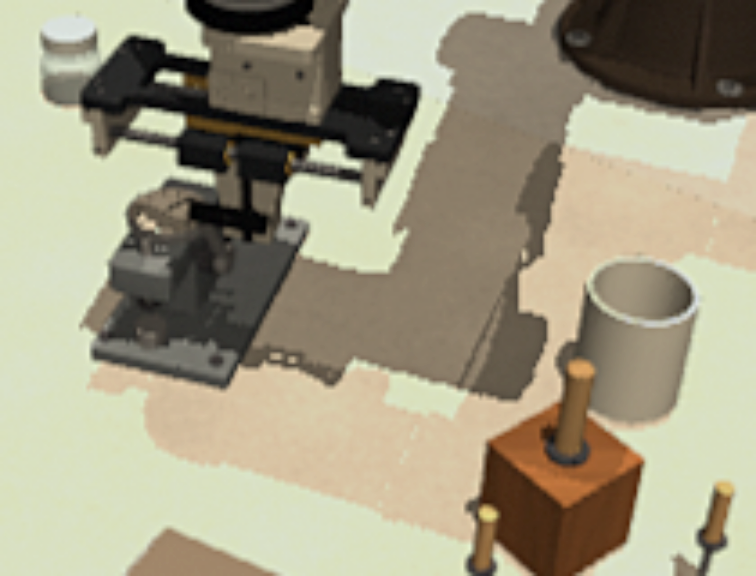

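The bar at (230,215) is held by the closed fingers at the +x side, and the stylus is seated at (575,410). The mug and jar have not moved. I'm handing in.

```bash
python3 -c "
from workcell import ctrl
print(ctrl.hand_in())"
```

```text
the job is handed in; nothing more can be done
None
```

I pressed the zero button with the stylus, put the stylus back in its stand and let go, and handed the job in with the closed fingers holding the lever at its stop; the hand-in returned no verdict.

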